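# Load the nuts and close the anchor block

### The arm

A 6-joint arm with a two-finger parallel gripper is mounted at the origin on a cart in front of the work surface, level with it; the furniture and walls round the work are solid. World frame = base frame: x ahead of the robot, y to its left, z up, the work surface at z = 0. Lengths are in m, angles in degrees, forces in N, time in s.
With the tool pointing down it reaches from about 0.3 to 0.75 m from the base axis. Payload 8.5 kg.
Tool frame: the origin (TCP) lies at the centre of the arm's flange, where the gripper is bolted on; the fingertips stand 173 mm ahead of it and the grasp point (between the pads) lies env.pinch_z ahead of it (env.pinch_z is the distance from the TCP to the grasp point, in m); z points along the fingers, y is the line along which they close (so a half turn about z gives the same grasp; the last joint's range is limited). The gripper opens to 85 mm and grips with 20 to 120 N. Pads are 22 mm wide; open, the fingers measure 114 mm over their backs; the gripper's body (76 mm by 85 mm) begins 54 mm behind the grasp point. The pads swing forward as they close: fully open they stand 13 mm farther back than shut.
Start: joints at [53.382, 21.807, 74.336, -0, 83.858, -12.336], TCP at [0.226, 0.501, 0.405] pointing down, gripper open.
Joint ranges: [-178.18, 178.18], [-50.72, 133.34], [12.68, 142.11], [-81.47, 261.47], [9.98, 163.14], [-165.26, 165.26]. Speed limits (degrees/s): [136.94, 136.94, 180, 180, 180, 180].

### API

Orientations are given as a 3x3 rotation matrix whose columns are the frame's x, y, z axes.
In Python, from rig import env, get_image, job, spotter gives the robot as it stands. The module is installed in compiled form; this text tells all that it offers.
- The arm moves only by the shell command python3 -m creep 'ROWS' [FORCE]. ROWS is text: rows parted by semicolons, each of 7 numbers parted by spaces: the turn, a rotation vector about the tool's x, y, z in units of 8 degrees (1.0 is 8 degrees), then the shift along the tool's x, y, z in units of 30 mm (1.0 is 30 mm), then the finger opening in mm, from 0 to 85.4. A call has 1 to 12 rows; each row is the pose to reach, as a shift and turn from the pose commanded when the call began, along the tool's axes at that moment; what a row does not reach only later rows make up. A row lasts 1/10 s, in which the tool goes at most 50 mm and 8.59 degrees, less where a joint would pass 70% of its speed; a pose out of reach is approached as far as the arm can. A call with a gripper value outside its range is refused whole. The fingers move at their own pace and stop on an object; FORCE is the grip in N (left out, the last holds). Time passes only in rows, so rows that repeat a pose let the fingers close. It gives the time, the measured TCP pose, the force, the opening and the grip force at its end, in the units of the state.
- env.observe(): the state, without advancing time (a new reading comes with each control period).
- get_image(name): name is "scene" or "top" or "wrist"; returns a dict with "image" (420x560x3 uint8, blue, green, red), "depth" (420x560 float32, m along the optical axis (not along the pixel's ray), 0 where there is no reading), "intrinsics" (3x3 intrinsics, pixels), "view" (4x4, takes a point from world to camera coordinates). Camera axes: x right, y up, looking along -z (the intrinsics and any distortion apply to the point x, -y, -z); pixel columns grow to the right and rows downward; lengths in m; the calibration is good to about 2 mm. A picture is of the moment at which its call begins.
- job.close_job(): hands the job in; it is judged then, once.
Trained networks look in a picture, given as the dict that the camera call returned (one of the last four; its "shot" number tells which), for a name from the list of things; names that differ only in an ending like _2 or _b are one class to them, and where a whole thing is asked for, a point or a joint stands for the part that bears it (a point fixed in the world has none). Each returns a list of dicts, best first, with "p" (0 to 1); they miss things now and then, are a little off and sometimes report something else, mostly with a low value. They report only what shows in the picture. A call takes as long as a camera call. They do not tell look-alikes from the thing itself.
- spotter.boxes_of(label, picture): "xy" ([column, row] in pixels, amid what is visible of it).
The state is a dict: "time_s": time; "q": joint angles; "qvel": joint speeds; "joint_efforts": joint torques, N m; "position": TCP position; "tool_rot": TCP orientation; "ft_force": force on the tool from outside, world axes, zero at the start; "wrist_torque": the same for the moment, N m; "grip_width": finger opening in m; "gripper_force": force on a finger pad.
Only numpy, scipy, OpenCV 4.12 (cv2) and the standard library are available. Lean on these libraries where they do the work, as an engineer would, in place of code of your own. Each camera call takes 0.05 s, during which the arm holds its last target. There are 200 camera calls.

### The job

Drop one of the two loose hex nuts into each of the two round pockets in the top of the anchor block. Then take the cover plate off the sloping stand by its grip rib and set it down flat on the block, flush with the block's edges all round, so that its two bolt holes line up over the nuts, and let go. Leave the spanner, the small aluminium block and the flat electrode box where they lie.

Things in the scene. Friction and masses are not known exactly. Their poses are not given: they have to be found in the camera images.
- block: Anchor block of dark steel, fixed to the bench. Body 80 (x) x 124 (y) x 32 mm high with two round blind pockets in its top; low lugs 10 mm high extend to 83 mm either side along y. Origin: centre of the underside, on the bench; z up, y along its length.
- block_top (a point): Centre of the block's flat top face, 32 mm above the bench, midway between the pockets; axes as the block's (x across its 80 mm side, y along its 124 mm side, z up).
- pocket_near (a point): Centre of the mouth of one pocket, level with the block's top, 36 mm from the top's centre towards the block's +y (the pocket nearer the robot). The pocket is round, 33 mm in diameter, 16 mm deep, with a flat floor and a 2 mm chamfer at the mouth.
- pocket_far (a point): The same for the other pocket, 36 mm from the top's centre towards the block's -y (farther from the robot).
- stand: Fixed grey sheet-steel stand, 150 mm wide (y), about 95 mm deep (x), whose top face slopes at 30 degrees, rising towards its +x (to the robot's left) from about 15 to 65 mm height. A low lip along the lower edge holds the cover plate. Origin: centre of the underside, on the bench.
- cover_grip (a point): Middle of the cover plate's solid grip rib, 50 (x) x 14 (y) x 30 mm high, which stands on the plate's centre: 15 mm below the rib's top, 15 mm above the plate's upper face, 23 mm above its underside. Axes: x along the rib (up the slope at the start), y along the plate's length, z square to the plate, out of its upper face.
- cover: Loose aluminium cover plate, 80 (x) x 124 (y) x 8 mm, about 0.3 kg, with the outline of the block's top; symmetrical, so either way round fits. Two 17 mm bolt holes, 36 mm either side of its centre along y. It starts lying on the stand's slope, tilted 30 degrees. Origin: centre of its underside.
- nut_a_centre (a point): Loose M16 hex nut of steel, 24 mm across flats, 27 mm across corners, 13 mm high, lying flat on the bench. This point: its centre, half-way up. Its x axis is square to a pair of flats; z is the bore's axis.
- nut_b_centre (a point): The second hex nut, the same as the first.
- spanner: Spanner, 24 x 158 x 8 mm, a bystander lying beyond the block; origin at the centre of its underside, length along y.
- alu_block: Small aluminium block, 30 x 50 x 25 mm, a bystander; origin at the centre of its underside.
- tungsten_box: Flat electrode box, 32 x 85 x 12 mm, a bystander; origin at the centre of its underside, length along y.
Not all that is in view belongs to the job. Leave any purple look-alike of the cover alone.

How it is judged (in metres and radians):
On the way:
1. one nut lies in each pocket (((horizontal distance between nut_a_centre and pocket_near below 0.007 m and z of each of nut_a_centre, nut_b_centre in the frame of block below 0.026 m and horizontal distance between nut_b_centre and pocket_far below 0.007 m) or (horizontal distance between nut_a_centre and pocket_far below 0.007 m and z of each of nut_a_centre, nut_b_centre in the frame of block below 0.026 m and horizontal distance between nut_b_centre and pocket_near below 0.007 m))), for 0.2 s.
At the end, for the whole second after the job is handed in: One nut lies in each pocket (within 7 mm of the pocket's centre, below the block's top), and the cover lies at rest on the block: centre within 3 mm of the block's centre, edges parallel within 0.06 rad, level within 0.04 rad, its underside on the block's top within about 2.5 mm (((horizontal distance between nut_a_centre and pocket_near below 0.007 m and z of each of nut_a_centre, nut_b_centre in the frame of block below 0.026 m and horizontal distance between nut_b_centre and pocket_far below 0.007 m) or (horizontal distance between nut_a_centre and pocket_far below 0.007 m and z of each of nut_a_centre, nut_b_centre in the frame of block below 0.026 m and horizontal distance between nut_b_centre and pocket_near below 0.007 m)) and horizontal distance between cover_grip and block_top below 0.003 m and angle between the x axis of cover_grip and the x axis of block_top, either way round below 0.06 rad and angle between cover_grip's own z axis and vertical below 0.04 rad and z of cover_grip in the frame of block between 0.052 and 0.0575 m and linear speed of cover below 0.01 m/s); the robot touches nothing.
It fails at once if the spanner is pushed more than 25 mm (distance of spanner from where it was at the start of the episode above 0.025 m).
It fails at once if the aluminium block is pushed more than 25 mm (distance of alu_block from where it was at the start of the episode above 0.025 m).
It fails at once if the flat electrode box is pushed more than 25 mm (distance of tungsten_box from where it was at the start of the episode above 0.025 m).
It also fails if it takes over 61 s, if anything falls off the work surface, if the arm or the gripper's body presses on something with over 40 N, if the wrist force passes 120 N, or if a joint passes its speed limit or range.

## Working session

There is one attempt and no reset: what is moved stays moved. The work goes in short steps, Python scripts to look and compute and a shell command to move; the robot and the scene stay as the last step left them, time stands still between calls to the robot, and variables do not carry over. Pictures are saved under pics/ and viewed, at most 12 in all, crops included, and the job is handed in when it is done.

```bash
mkdir -p pics
cat > h.py <<'E'
import numpy as np, cv2
from rig import env,get_image,spotter
def pts(p):
    d=p["depth"];K=p["intrinsics"];v,u=np.indices(d.shape)
    c=np.stack([(u-K[0,2])/K[0,0]*d,-(v-K[1,2])/K[1,1]*d,-d],-1)
    V=np.array(p["view"]);return (c-V[:3,3])@V[:3,:3]
E
python3 - <<'E'
from h import *
s=env.observe();print(env.pinch_z,s["time_s"],s["position"],s["tool_rot"],s["ft_force"])
ims=[]
for n in ("top","scene"):
    p=get_image(n);P=pts(p);np.savez(n+'.npz',P=P,im=p["image"]);cv2.imwrite(f"pics/{n}0.png",p["image"])
    print(n,p["intrinsics"],np.linalg.inv(p["view"])[:3,3])
    for l in ("block","stand","cover","nut_a_centre","spanner","alu_block","tungsten_box"):
        for r in spotter.boxes_of(l,p)[:4]:
            x,y=map(int,np.round(r["xy"]));print(l,round(r["p"],2),x,y,P[y,x].round(3))
E
```

```text
0.1547 0.0 [0.22613398 0.5012982  0.40410986] [[-9.11526775e-01  4.11239744e-01 -9.00839812e-04]
 [ 4.11240602e-01  9.11526036e-01 -1.20547839e-03]
 [ 3.25398317e-04 -1.46928774e-03 -9.99998868e-01]] [ 0.31855115 -0.11561713  0.01896207]
top [[383.49789899   0.         276.947308  ]
 [  0.         383.49789899 207.66195329]
 [  0.           0.           1.        ]] [ 0.48320862 -0.05255654  0.94747749]
stand 0.82 136 196 [0.556 0.278 0.065]
cover 0.95 154 204 [0.538 0.234 0.071]
cover 0.84 174 295 [0.326 0.193 0.042]
cover 0.38 266 218 [ 0.507 -0.022  0.03 ]
spanner 0.52 232 133 [0.718 0.064 0.009]
alu_block 0.51 363 138 [ 0.702 -0.257  0.022]
tungsten_box 0.66 405 221 [ 0.5   -0.359  0.013]
scene [[470.49983034   0.         278.60686383]
 [  0.         470.49983034 211.79249687]
 [  0.           0.           1.        ]] [ 0.09638182 -0.66427373  0.88579584]
block 0.97 268 225 [ 0.482 -0.038  0.033]
stand 0.56 223 152 [0.513 0.25  0.038]
stand 0.32 353 333 [ 0.487 -0.361  0.012]
cover 0.92 166 189 [0.321 0.193 0.042]
cover 0.62 237 146 [0.543 0.221 0.066]
nut_a_centre 0.54 291 277 [ 0.454 -0.181  0.014]
spanner 0.69 268 223 [ 0.484 -0.034  0.035]
alu_block 0.87 399 256 [ 0.692 -0.27   0.026]
tungsten_box 0.93 355 336 [ 0.485 -0.37   0.014]
```

View pics/top0.png

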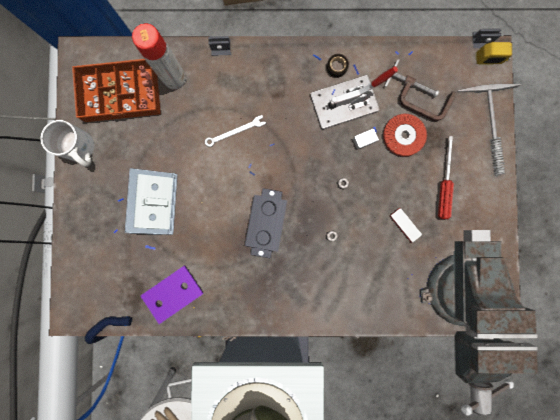

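View pics/scene0.png

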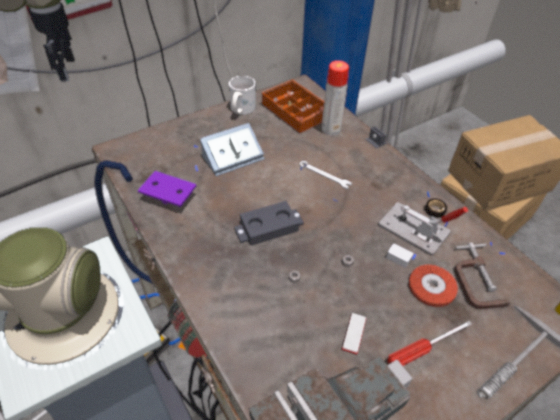

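Top view: the silver plate with rib on the stand is at (152,203) and the purple plate is at (172,295). The block is at (266,222) and the two nuts at (344,183) and (332,236). The silver one is the cover, since it lies on the slope and has a rib; the purple one is the look-alike. I'll confirm that with a crop and measure.

```bash
cat > m.py <<'E'
from h import *
for n in ("top","scene"):
    f=np.load(n+'.npz');P=f["P"];x,y,z=P[...,0],P[...,1],P[...,2]
    print(n,"bench",np.median(z[(abs(x-.5)<.05)&(abs(y+.12)<.02)]).round(4))
    def rect(m,t):
        q=P[m][:,:2].astype(np.float32);r=cv2.minAreaRect(q*1000);print(t,len(q),np.round(r[0],1),np.round(r[1],1),round(r[2],1),"z",np.median(z[m]).round(4),"mean",q.mean(0).round(4))
    rect((abs(x-.485)<.12)&(abs(y+.03)<.09)&(z>.025)&(z<.045),"blocktop")
    rect((abs(x-.485)<.12)&(abs(y+.03)<.09)&(z>.005)&(z<.045),"blockall")
    for c in ((.455,-.18),(.58,-.215)):
        m=(abs(x-c[0])<.03)&(abs(y-c[1])<.03)&(z>.008);rect(m,"nut")
    m=(abs(x-.53)<.11)&(abs(y-.235)<.1)&(z>.008)
    rect(m,"stand")
    # plane fit ransac-ish
    q=P[m];A=np.c_[q[:,:2],np.ones(len(q))];w=np.ones(len(q),bool)
    for i in range(15):
        a=np.linalg.lstsq(A[w],q[w,2],rcond=None)[0];r=q[:,2]-A@a;w=abs(r-np.median(r[w]))<max(.003,.012-.001*i)
    nn=np.array([-a[0],-a[1],1]);nn/=np.linalg.norm(nn);print("plane n",nn.round(4),np.degrees(np.arccos(nn[2])).round(2),"uphill yaw",np.degrees(np.arctan2(a[1],a[0])).round(2),w.sum())
    up=np.array([a[0],a[1],a[0]**2+a[1]**2]);up/=np.linalg.norm(up);al=np.cross(nn,up)
    h=(A@a-q[:,2])*-nn[2]
    c0=q[w].mean(0);L=np.c_[(q-c0)@up,(q-c0)@al]
    g=(h>.012)&(h<.04);t=cv2.minAreaRect((L[g]*1000).astype(np.float32));print("rib",g.sum(),t,"hmax",np.percentile(h[g],95))
    print("rib mid L",L[g].mean(0),"c0",c0,"world foot",c0+up*t[0][0]/1e3+al*t[0][1]/1e3)
    t=cv2.minAreaRect((L[w]*1000).astype(np.float32));print("plate",t,"world",c0+up*t[0][0]/1e3+al*t[0][1]/1e3, "up",up,"al",al)
E
python3 m.py
python3 - <<'E'
import cv2,numpy as np
t=cv2.imread('pics/top0.png');s=cv2.imread('pics/scene0.png')
r=lambda a:cv2.resize(a,(400,300),interpolation=cv2.INTER_CUBIC)
cv2.imwrite('pics/crop.png',np.vstack([np.hstack([r(t[165:240,105:205]),r(s[115:190,180:280])]),np.hstack([r(t[170:260,300:420]),r(t[177:267,206:326])])]))
E
```

```text
top bench 0.0009
blocktop 1453 [496. -20.] [ 79.8 123.8] 79.8 z 0.0329 mean [ 0.496  -0.0199]
blockall 2110 [480.7 -30.3] [178.5 224.3] 89.2 z 0.032 mean [ 0.4952 -0.0199]
nut 58 [ 464.8 -179. ] [25.  22.3] 45.3 z 0.0137 mean [ 0.4644 -0.179 ]
nut 60 [ 593.2 -207.9] [24.1 22. ] 0.2 z 0.0138 mean [ 0.5933 -0.2078]
stand 2847 [545.1 253.8] [ 95.7 150.1] 87.3 z 0.0499 mean [0.5446 0.2538]
plane n [-0.0194 -0.4063  0.9135] 24.0 uphill yaw 87.27 1340
rib 149 ((-11.100513458251953, -0.587303638458252), (14.222722053527832, 50.13300704956055), 89.92079162597656) hmax 0.035296458027999134
rib mid L [-0.01025966 -0.000129  ] c0 [0.54486539 0.25509567 0.04587508] world foot [0.54496959 0.24493873 0.04135933]
plate ((-1.6759796142578125, -0.16619110107421875), (149.1570587158203, 102.12055206298828), 89.16083526611328) world [0.54495855 0.25355846 0.04519328] up [0.04346067 0.91248008 0.40680619] al [-0.99886766  0.04757523  0.        ]
scene bench 0.0012
blocktop 1220 [495.8 -18.8] [ 86.7 127.4] 80.9 z 0.0329 mean [ 0.4931 -0.0222]
blockall 1955 [487.5 -27. ] [235.8 171.1] 0.8 z 0.0311 mean [ 0.4887 -0.0257]
nut 79 [ 462.5 -180. ] [23.6 23.3] 85.8 z 0.0135 mean [ 0.4629 -0.1806]
nut 76 [ 592.6 -208.4] [25.9 23.8] 15.5 z 0.0136 mean [ 0.5916 -0.2087]
stand 1928 [524.8 256. ] [ 99.5 191.2] 85.7 z 0.0451 mean [0.5382 0.2503]
plane n [-0.0326 -0.4179  0.9079] 24.78 uphill yaw 85.53 800
rib 135 ((-2.6278305053710938, -4.899997711181641), (16.301788330078125, 60.7658576965332), 88.45536041259766) hmax 0.035663311526835516
rib mid L [-0.00820187 -0.00306447] c0 [0.5394134  0.25120796 0.04437522] world foot [0.54411273 0.24844779 0.04327379]
plate ((2.804546356201172, -2.8173675537109375), (103.12845611572266, 150.0350799560547), 0.42782869935035706) world [0.54242049 0.25352716 0.04555072] up [0.07069836 0.90516483 0.41914004] al [-9.96963650e-01  7.78683582e-02  3.46944695e-18]
```

View pics/crop.png

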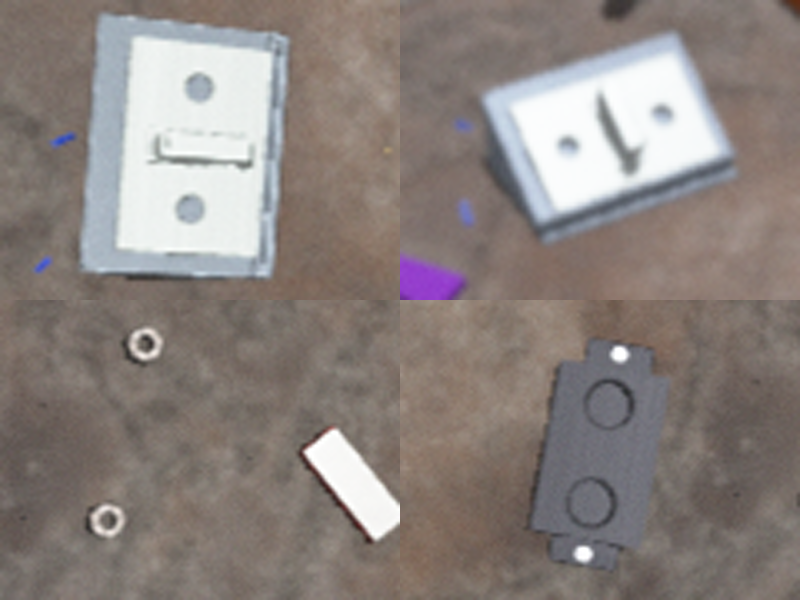

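The crop confirms it: the silver plate with rib and two holes is on the stand, there are two nuts, and the block has two pockets. Next I'll move over the nuts.

```bash
cat >> h.py <<'E'
from scipy.spatial.transform import Rotation as Ro
def down(yaw):  # tool x yaw deg, tool z down
    c,s=np.cos(np.radians(yaw)),np.sin(np.radians(yaw));return np.array([[c,s,0],[s,-c,0],[0,0,-1.]])
def plan(p,R,base=None):
    s=env.observe();p0,R0=(np.array(s["position"]),np.array(s["tool_rot"])) if base is None else base
    r=Ro.from_matrix(R0.T@R).as_rotvec(degrees=True)/8;t=R0.T@(np.array(p)-p0)/.03
    print("rows",r.round(2),t.round(2),"n",max(abs(np.linalg.norm(t)*30/50),np.linalg.norm(r)*8/8.59).round(1))
E
python3 -c "
from h import *
plan([.5,-.19,.37],down(80))"
```

```text
rows [0.   0.   9.46] [-17.8  -17.25   1.16] n 14.9
```

```bash
python3 -m creep '0 0 9.46 -17.8 -17.25 1.16 85; 0 0 9.46 -17.8 -17.25 1.16 85; 0 0 9.46 -17.8 -17.25 1.16 85; 0 0 9.46 -17.8 -17.25 1.16 85; 0 0 9.46 -17.8 -17.25 1.16 85; 0 0 9.46 -17.8 -17.25 1.16 85; 0 0 9.46 -17.8 -17.25 1.16 85; 0 0 9.46 -17.8 -17.25 1.16 85; 0 0 9.46 -17.8 -17.25 1.16 85; 0 0 9.46 -17.8 -17.25 1.16 85; 0 0 9.46 -17.8 -17.25 1.16 85; 0 0 9.46 -17.8 -17.25 1.16 85'
python3 -c "
from h import *
plan([.5,-.19,.37],down(80))"
```

```text
time_s: 2.0
position: [0.4472, -0.0581, 0.3768]
tool_rot: [[0.174, 0.985, 0.001], [0.985, -0.174, -0.0], [-0.0, 0.001, -1.0]]
ft_force: [1.2, 0.2, -0.7]
grip_width: 0.0848
gripper_force: 0.0
rows [0.01 0.   0.  ] [-4.03  2.49  0.23] n 2.8
```

```bash
python3 -m creep '0 0 0 -4.03 2.49 .23 85; 0 0 0 -4.03 2.49 .23 85; 0 0 0 -4.03 2.49 .23 85; 0 0 0 -4.03 2.49 .23 85; 0 0 0 -4.03 2.49 .23 85; 0 0 0 -4.03 2.49 .23 85'
cat > w.py <<'E'
from h import *
import sys
p=get_image("wrist");P=pts(p);np.savez(sys.argv[1]+'.npz',P=P,im=p["image"],view=p["view"],K=p["intrinsics"]);cv2.imwrite(f"pics/{sys.argv[1]}.png",p["image"])
V=np.array(p["view"]);print("cam",np.linalg.inv(V)[:3,3],"axis",-V[2,:3])
for l in sys.argv[2:]:
    for r in spotter.boxes_of(l,p)[:3]:
        x,y=map(int,np.round(r["xy"]));print(l,round(r["p"],2),x,y,P[y,x].round(4))
E
python3 w.py w1 nut_a_centre block alu_block tungsten_box
```

```text
time_s: 2.6
position: [0.4993, -0.187, 0.3699]
tool_rot: [[0.172, 0.985, -0.0], [0.985, -0.172, 0.0], [0.0, -0.0, -1.0]]
ft_force: [0.1, 0.9, -0.5]
grip_width: 0.0848
gripper_force: 0.0
cam [ 0.51083853 -0.11698262  0.33984907] axis [-0.04892544 -0.27774822 -0.95940723]
nut_a_centre 0.59 243 188 [ 0.4575 -0.1856 -0.0009]
nut_a_centre 0.54 248 31 [ 0.4969 -0.0371  0.0314]
block 0.98 246 30 [ 0.4953 -0.0365  0.0333]
alu_block 0.71 465 222 [ 0.6944 -0.2601  0.025 ]
tungsten_box 0.67 294 317 [ 0.4889 -0.3572  0.0127]
```

View pics/w1.png

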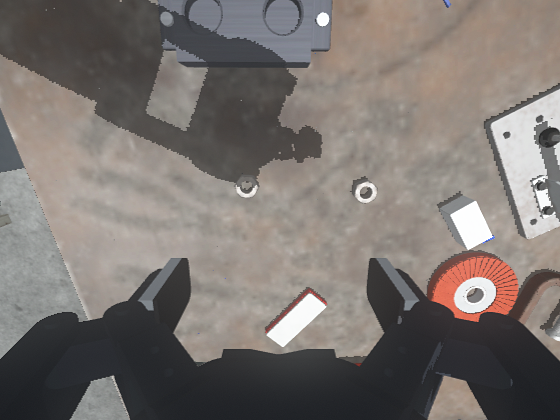

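Wrist view: the nuts are at (246,187) and (365,191), and the block's pockets are at the top (205,15) and (282,15). I'll fit the nuts' hexagons from depth.

```bash
cat > nut.py <<'E'
from h import *
import sys
from scipy.optimize import minimize
f=np.load(sys.argv[1]+'.npz');P=f["P"];x,y,z=P[...,0],P[...,1],P[...,2]
print("bench",np.median(z[(abs(x-.53)<.03)&(abs(y+.19)<.03)]).round(4))
for c in ((.4635,-.180),(.593,-.208)):
    R=np.hypot(x-c[0],y-c[1]);m=(R<.022)&(z>.0095)
    o=(R<.022)&(z<.006)&(z>-.02)
    q=P[m][:,:2]; b=P[o][:,:2]
    if len(q)<20: continue
    def cost(v):
        def d(s):
            a=np.radians(v[2]+np.arange(6)*60);return ((s-v[:2]/1e3)@np.c_[np.cos(a),np.sin(a)].T).max(1)-.012
        return np.clip(d(q),0,None).sum()*1e3+.3*np.clip(-d(q)-.0055,0,None).sum()*1e3   # bore side too
    best=min((minimize(cost,[*(q.mean(0)*1e3),a],method="Nelder-Mead") for a in range(0,60,10)),key=lambda r:r.fun)
    bb=[(a,round(min(minimize(lambda v:cost([v[0],v[1],a]),q.mean(0)*1e3,method="Nelder-Mead").fun,99),1)) for a in range(0,60,6)]
    print(len(q),"mean",q.mean(0).round(4),"mid",((q.max(0)+q.min(0))/2).round(4),"fit",best.x.round(1),best.fun.round(1),bb,"z",np.median(z[m]).round(4))
m=(abs(x-.496)<.1)&(abs(y+.02)<.1)&(z>.027)&(z<.04);q=P[m]
E
python3 nut.py w1
```

```text
bench 0.2758Traceback (most recent call last):
  File "nut.py", line 16, in <module>
    bb=[(a,round(min(minimize(lambda v:cost([v[0],v[1],a]),q.mean(0)*1e3,method="Nelder-Mead").fun,99),1)) for a in range(0,60,6)]
                     ~~~~~~~~^^^^^^^^^^^^^^^^^^^^^^^^^^^^^^^^^^^^^^^^^^^^^^^^^^^^^^^^^^^^^^^^^
    res = _minimize_neldermead(fun, x0, args, callback, bounds=bounds,
                               **options)
    fsim[k] = func(sim[k])
              ~~~~^^^^^^^^
    fx = function(np.copy(x), *(wrapper_args + args))
  File "nut.py", line 16, in <lambda>
    bb=[(a,round(min(minimize(lambda v:cost([v[0],v[1],a]),q.mean(0)*1e3,method="Nelder-Mead").fun,99),1)) for a in range(0,60,6)]
                                       ~~~~^^^^^^^^^^^^^^^
  File "nut.py", line 14, in cost
    return np.clip(d(q),0,None).sum()*1e3+.3*np.clip(-d(q)-.0055,0,None).sum()*1e3   # bore side too
                   ~^^^
  File "nut.py", line 13, in d
    a=np.radians(v[2]+np.arange(6)*60);return ((s-v[:2]/1e3)@np.c_[np.cos(a),np.sin(a)].T).max(1)-.012
                                                  ~~~~~^~~~
TypeError: unsupported operand type(s) for /: 'list' and 'float'
```

```bash
sed -i 's/(z>.0095)/(z>.0095)\&(z<.018)/; s/cost(\[v\[0\],v\[1\],a\])/cost(np.array([v[0],v[1],a]))/; s/(abs(y+.19)<.03)\]/(abs(y+.19)<.03)\&(z<.1)]/' nut.py; python3 nut.py w1
```

```text
bench 0.0006
289 mean [ 0.4639 -0.1817] mid [ 0.4638 -0.1822] fit [ 463.8 -181.9   74.7] 0.0 [(0, np.float64(8.5)), (6, np.float64(3.7)), (12, np.float64(0.6)), (18, np.float64(0.5)), (24, np.float64(4.2)), (30, np.float64(9.2)), (36, np.float64(13.1)), (42, np.float64(15.8)), (48, np.float64(16.0)), (54, np.float64(13.3))] z 0.0136
296 mean [ 0.5921 -0.2099] mid [ 0.5929 -0.2105] fit [ 592.5 -210.6   41.5] 0.7 [(0, np.float64(12.9)), (6, np.float64(16.7)), (12, np.float64(17.8)), (18, np.float64(16.2)), (24, np.float64(12.5)), (30, np.float64(8.0)), (36, np.float64(2.3)), (42, np.float64(0.7)), (48, np.float64(3.4)), (54, np.float64(7.7))] z 0.0135
```

```bash
python3 -c "
from h import *
plan([.4637,-.1815,.22],down(104.7));plan([.4637,-.1815,.177],down(104.7))"
```

```text
rows [ 0.    0.   -3.08] [-0.02 -1.21  5.  ] n 3.1
rows [ 0.    0.   -3.08] [-0.02 -1.21  6.44] n 3.9
```

```bash
python3 -m creep '0 0 -3.08 -.02 -1.21 5 50; 0 0 -3.08 -.02 -1.21 5 50; 0 0 -3.08 -.02 -1.21 5 50; 0 0 -3.08 -.02 -1.21 5 50; 0 0 -3.08 -.02 -1.21 5 50; 0 0 -3.08 -.02 -1.21 5.9 50; 0 0 -3.08 -.02 -1.21 6.44 50; 0 0 -3.08 -.02 -1.21 6.44 50; 0 0 -3.08 -.02 -1.21 6.44 50; 0 0 -3.08 -.02 -1.21 6.44 15;0 0 -3.08 -.02 -1.21 6.44 15;0 0 -3.08 -.02 -1.21 6.44 15' 40
python3 -m creep '0 0 0 0 0 0 15;0 0 0 0 0 0 15;0 0 0 0 0 0 15;0 0 0 0 0 -.5 15; 0 0 0 0 0 -2 15;0 0 0 0 0 -2 15;0 0 0 0 0 -2 15'
python3 w.py w2
```

```text
time_s: 4.05
position: [0.4641, -0.1823, 0.1781]
tool_rot: [[-0.253, 0.967, 0.002], [0.967, 0.253, -0.002], [-0.002, 0.002, -1.0]]
ft_force: [-2.1, 0.3, 9.3]
grip_width: 0.0218
gripper_force: 38.9
time_s: 4.75
position: [0.4638, -0.1821, 0.2376]
tool_rot: [[-0.253, 0.967, 0.002], [0.967, 0.253, -0.002], [-0.002, 0.002, -1.0]]
ft_force: [-0.4, 0.7, -0.5]
grip_width: 0.0217
gripper_force: 39.7
cam [ 0.44481907 -0.11342465  0.20742268] axis [ 0.07336203 -0.27458557 -0.95876002]
```

View pics/w2.png

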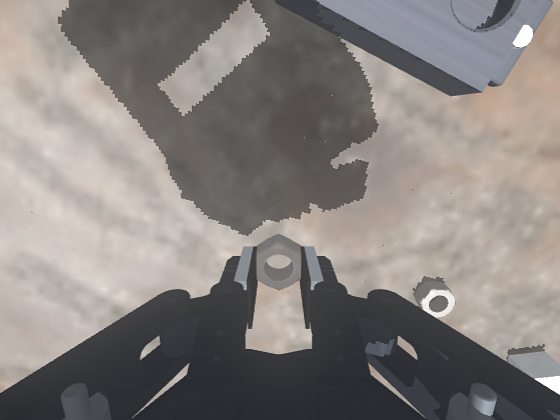

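The nut is held between the pads on its flats at (278,262). I'll measure its pose in the tool and refine the block position.

```bash
cat > held.py <<'E'
from h import *
import sys
s=env.observe();f=np.load(sys.argv[1]+'.npz');P=f["P"];T=(P-s["position"])@np.array(s["tool_rot"])
w=T[225:300,245:315].reshape(-1,3);k=(abs(w[:,1])<.0105)&(abs(w[:,0])<.03)&(w[:,2]>.14)&(w[:,2]<.19);w=w[k]
h,e=np.histogram(w[:,2],np.arange(.14,.19,.001));print("z hist",[(round(e[i],3),int(h[i])) for i in range(len(h)) if h[i]>15])
zt=e[h.argmax()]+.0005;t=w[abs(w[:,2]-zt)<.0015];print("top z",np.median(t[:,2]),"tool x range",t[:,0].min(),t[:,0].max(),"y",t[:,1].min(),t[:,1].max())
E
python3 held.py w2
python3 - <<'E'
from h import *
s=env.observe()
for n in("w1","w2"):
    P=np.load(n+'.npz')["P"];x,y,z=P[...,0],P[...,1],P[...,2]
    m=(abs(x-.496)<.1)&(abs(y+.02)<.09)&(z>.029)&(z<.037)
    q=P[m];print(n,m.sum(),np.median(z[m]))
    # block frame coords with nominal pose
    a=np.radians(-10.2);u=np.array([np.cos(a),np.sin(a)]);v=np.array([-u[1],u[0]])
    d=q[:,:2]-[.496,-.02];print("along",np.percentile(d@u,[.5,99.5])," across",np.percentile(d@v,[.5,99.5]))
    # near edge slope: min across per along bin
    A=d@u;B=d@v;pt=np.array([(c,B[abs(A-c)<.003].min()) for c in np.arange(-.05,.051,.008) if (abs(A-c)<.003).sum()>5]);print(pt.round(4).tolist())
E
python3 -c "
from h import *
plan([.4958,-.1,.36],down(80))"
```

```text
z hist [(np.float64(0.162), 220), (np.float64(0.163), 630), (np.float64(0.164), 244), (np.float64(0.165), 80), (np.float64(0.166), 70), (np.float64(0.167), 67), (np.float64(0.168), 52), (np.float64(0.169), 64), (np.float64(0.17), 55), (np.float64(0.171), 53), (np.float64(0.172), 61), (np.float64(0.173), 54), (np.float64(0.174), 41), (np.float64(0.175), 22)]
top z 0.16348432281407999 tool x range -0.012532845449507252 0.014394135977264279 y -0.010498303579122703 0.01049716922227961
w1 6518 0.03269929533694307
along [-0.06222329  0.06078589]  across [-0.04232337  0.00743938]
[[-0.05, -0.0424], [-0.042, -0.0424], [-0.034, -0.0424], [-0.026, -0.0425], [-0.018, -0.0425], [-0.01, -0.0424], [-0.002, -0.0423], [0.006, -0.0424], [0.014, -0.0426], [0.022, -0.0423], [0.03, -0.0424], [0.038, -0.0425], [0.046, -0.0423]]
w2 9594 0.032666128004752326
along [-0.03751997  0.06106128]  across [-0.04246034  0.00253039]
[[-0.042, -0.0426], [-0.034, -0.0424], [-0.026, -0.0428], [-0.018, -0.0427], [-0.01, -0.0426], [-0.002, -0.0426], [0.006, -0.0426], [0.014, -0.0426], [0.022, -0.0425], [0.03, -0.0425], [0.038, -0.0426], [0.046, -0.0425]]
rows [0.   0.   3.08] [ 2.37  1.73 -4.11] n 3.0
```

Run:
```python
from h import *
s=env.observe();f=np.load('w2.npz');P=f["P"];T=(P-s["position"])@np.array(s["tool_rot"])
# pad inner edges / nut bore at image
im=f["im"];print("hole px tool", T[262,278].round(4))
for r in (255,285,300): 
    row=T[r,235:325];k=(row[:,2]>.12)&(row[:,2]<.17);print(r,row[k][:,1].min().round(4),row[k][:,1].max().round(4),[ (c+235,row[c,1].round(4),row[c,2].round(3)) for c in range(0,90,6)])
plan([.4595,-.0159,.25],down(80))
```

```text
hole px tool [-0.0331 -0.0007  0.2361]
255 -0.0178 0.017 [(235, np.float64(-0.0328), np.float64(0.235)), (241, np.float64(-0.0178), np.float64(0.157)), (247, np.float64(-0.0151), np.float64(0.157)), (253, np.float64(-0.0124), np.float64(0.158)), (259, np.float64(-0.0099), np.float64(0.162)), (265, np.float64(-0.007), np.float64(0.163)), (271, np.float64(-0.0042), np.float64(0.164)), (277, np.float64(-0.0015), np.float64(0.235)), (283, np.float64(0.003), np.float64(0.236)), (289, np.float64(0.0046), np.float64(0.163)), (295, np.float64(0.0075), np.float64(0.163)), (301, np.float64(0.0106), np.float64(0.165)), (307, np.float64(0.0126), np.float64(0.156)), (313, np.float64(0.0154), np.float64(0.157)), (319, np.float64(0.0301), np.float64(0.237))]
285 -0.0169 0.0162 [(235, np.float64(-0.0169), np.float64(0.13)), (241, np.float64(-0.0147), np.float64(0.13)), (247, np.float64(-0.013), np.float64(0.135)), (253, np.float64(-0.0116), np.float64(0.145)), (259, np.float64(-0.0154), np.float64(0.236)), (265, np.float64(-0.0108), np.float64(0.236)), (271, np.float64(-0.0043), np.float64(0.164)), 
[... 432 characters left out ...]
), (241, np.float64(-0.0135), np.float64(0.12)), (247, np.float64(-0.0133), np.float64(0.136)), (253, np.float64(-0.0115), np.float64(0.142)), (259, np.float64(-0.0156), np.float64(0.236)), (265, np.float64(-0.0109), np.float64(0.236)), (271, np.float64(-0.0062), np.float64(0.236)), (277, np.float64(-0.0015), np.float64(0.235)), (283, np.float64(0.0032), np.float64(0.236)), (289, np.float64(0.0079), np.float64(0.236)), (295, np.float64(0.0126), np.float64(0.236)), (301, np.float64(0.0173), np.float64(0.236)), (307, np.float64(0.0107), np.float64(0.134)), (313, np.float64(0.0121), np.float64(0.126)), (319, np.float64(0.0133), np.float64(0.119))]
rows [0.   0.   3.08] [ 5.39  1.27 -0.45] n 3.3
```

```bash
python3 -m creep '0 0 3.08 5.36 1.26 -.45 15;0 0 3.08 5.36 1.26 -.45 15;0 0 3.08 5.36 1.26 -.45 15;0 0 3.08 5.36 1.26 -.45 15;0 0 3.08 5.36 1.26 -.45 15;0 0 3.08 5.36 1.26 -.45 15;0 0 3.08 5.36 1.26 -.45 15'
python3 w.py w3
cat > blk.py <<'E'
from h import *
import sys
P=np.load(sys.argv[1]+'.npz')["P"];x,y,z=P[...,0],P[...,1],P[...,2]
m=(abs(x-.496)<.1)&(abs(y+.02)<.09)&(z>.029)&(z<.037);q=P[m]
a=np.radians(-10.2);u=np.array([np.cos(a),np.sin(a)]);v=np.array([-u[1],u[0]])
d=q[:,:2]-[.496,-.02];A=d@u;B=d@v;print(len(q),np.median(q[:,2]),"along",np.percentile(A,[.3,99.7]),"across",np.percentile(B,[.3,99.7]))
for lo in(-.05,-.02,.0,.03): 
  k=abs(A-lo)<.006
  if k.sum()>9: print("edge at",lo,np.percentile(B[k],[1,99]).round(4))
# pockets: floor points
m=(abs(x-.496)<.06)&(abs(y+.02)<.05)&(z>.008)&(z<.027);q=P[m];d=q[:,:2]-[.496,-.02]
for s in(-1,1):
  k=np.hypot(d@u-s*.036,d@v)<.024
  if k.sum()>9:print("pocket pts",s,k.sum(),"along",np.percentile((d@u)[k],[1,99]).round(4),"across",np.percentile((d@v)[k],[1,99]).round(4))
E
python3 blk.py w3; python3 held.py w3;python3 -c "
from h import *
plan([.4593,-.0168,.25],down(80))"
```

```text
time_s: 5.5
position: [0.4597, -0.0178, 0.2495]
tool_rot: [[0.174, 0.985, -0.001], [0.985, -0.174, 0.0], [-0.0, -0.001, -1.0]]
ft_force: [0.2, -0.4, -1.0]
grip_width: 0.0218
gripper_force: 39.7
cam [0.47127534 0.05219957 0.21947361] axis [-0.04994362 -0.27789017 -0.95931365]
15503 0.03274525964896414 along [-0.06247926  0.06097297] across [-0.04200707  0.03789422]
edge at -0.05 [-0.0141  0.0379]
edge at -0.02 [-0.0144  0.0378]
edge at 0.0 [-0.0378  0.0377]
edge at 0.03 [-0.0417  0.0377]
pocket pts -1 1413 along [-0.0528 -0.021 ] across [-0.0152  0.0094]
pocket pts 1 1641 along [0.0241 0.0517] across [-0.0186  0.0091]
z hist [(np.float64(0.163), 198), (np.float64(0.164), 639), (np.float64(0.165), 248), (np.float64(0.166), 106), (np.float64(0.167), 72), (np.float64(0.168), 60), (np.float64(0.169), 52), (np.float64(0.17), 60), (np.float64(0.171), 46), (np.float64(0.172), 73), (np.float64(0.173), 56), (np.float64(0.174), 47), (np.float64(0.175), 40), (np.float64(0.176), 32)]
top z 0.1645208569205267 tool x range -0.012461267289964282 0.013977866610351051 y -0.010456508105269909 0.01036652487751185
rows [-0.01  0.   -0.  ] [ 0.04 -0.02 -0.01] n 0.0
```

View pics/w3.png

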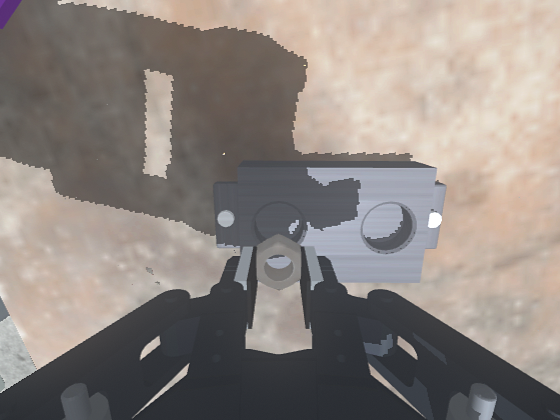

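```bash
python3 -m creep '0 0 0 .05 -.02 .9 15;0 0 0 .05 -.02 1.4 15;0 0 0 .05 -.02 1.46 15;0 0 0 .05 -.02 1.46 15;0 0 0 .05 -.02 1.46 15' 
python3 -c "
from h import *
plan([.4594,-.0163,.2045],down(80))"
```

```text
time_s: 6.05
position: [0.4594, -0.0162, 0.2061]
tool_rot: [[0.174, 0.985, -0.0], [0.985, -0.174, 0.0], [-0.0, -0.0, -1.0]]
ft_force: [-0.5, 0.3, 0.5]
grip_width: 0.0222
gripper_force: 39.7
rows [-0.  0. -0.] [-0.    0.    0.05] n 0.0
```

```bash
python3 -m creep '0 0 0 0 0 .05 15;0 0 0 0 0 .05 15;0 0 0 0 0 .05 45;0 0 0 0 0 .05 45;0 0 0 0 0 .05 45;0 0 0 0 0 -1 45;0 0 0 0 0 -2 50;0 0 0 0 0 -2 50;0 0 0 0 0 -2 50'
python3 w.py w4
python3 - <<'E'
from h import *
P=np.load('w4.npz')["P"];d=P[...,:2]-[.4595,-.0155];z=P[...,2];m=(np.hypot(d[...,0],d[...,1])<.0155)&(z>.01)
print(m.sum(),np.histogram(z[m],np.arange(.01,.06,.003)));k=m&(abs(z-.029)<.0025);print(d[k].mean(0),d[k].min(0),d[k].max(0))
plan([.5925,-.210,.24],down(71.5));plan([.5925,-.210,.177],down(71.5))
E
```

```text
time_s: 6.95
position: [0.4591, -0.0154, 0.2663]
tool_rot: [[0.173, 0.985, 0.001], [0.985, -0.173, -0.0], [-0.0, 0.001, -1.0]]
ft_force: [0.3, 0.2, -0.8]
grip_width: 0.0498
gripper_force: 0.0
cam [0.47070292 0.05456414 0.23628578] axis [-0.04814654 -0.2782461  -0.95930236]
7297 (array([  0,  42, 313,  63,  58,  76, 586,  16,   0,   0,   0,   0,   0,
         0,   0,   0]), array([0.01 , 0.013, 0.016, 0.019, 0.022, 0.025, 0.028, 0.031, 0.034,
       0.037, 0.04 , 0.043, 0.046, 0.049, 0.052, 0.055, 0.058]))
[-0.00018208  0.00105125] [-0.01281852 -0.012932  ] [0.01216948 0.01382892]
rows [-0.01 -0.    1.07] [-5.62  5.51  0.85] n 4.7
rows [-0.01 -0.    1.07] [-5.62  5.51  2.95] n 5.0
```

```bash
python3 -m creep '0 0 1.07 -5.62 5.51 .6 50;0 0 1.07 -5.62 5.51 .6 50;0 0 1.07 -5.62 5.51 .6 50;0 0 1.07 -5.62 5.51 .6 50;0 0 1.07 -5.62 5.51 .85 50;0 0 1.07 -5.62 5.51 1.7 50;0 0 1.07 -5.62 5.51 2.6 50;0 0 1.07 -5.62 5.51 2.92 50;0 0 1.07 -5.62 5.51 2.92 50;0 0 1.07 -5.62 5.51 2.92 50;0 0 1.07 -5.62 5.51 2.92 15;0 0 1.07 -5.62 5.51 2.92 15' 40
python3 -m creep '0 0 0 0 0 0 15;0 0 0 0 0 0 15;0 0 0 0 0 0 15;0 0 0 0 0 0 15;0 0 0 0 0 -.5 15; 0 0 0 0 0 -2.3 15;0 0 0 0 0 -2.3 15;0 0 0 0 0 -2.3 15'
python3 w.py w5; python3 held.py w5; python3 -c "
from h import *
plan([.5303,-.0283,.25],down(80))"
```

```text
time_s: 8.2
position: [0.5931, -0.2101, 0.1799]
tool_rot: [[0.318, 0.948, 0.002], [0.948, -0.318, -0.001], [-0.0, 0.002, -1.0]]
ft_force: [-1.9, 2.0, 18.9]
grip_width: 0.0221
gripper_force: 36.8
time_s: 9.0
position: [0.5929, -0.2101, 0.2494]
tool_rot: [[0.318, 0.948, 0.003], [0.948, -0.318, -0.002], [-0.001, 0.003, -1.0]]
ft_force: [-0.0, 0.4, -0.6]
grip_width: 0.0221
gripper_force: 39.4
cam [ 0.61493511 -0.14274824  0.21924566] axis [-0.0867773  -0.26938029 -0.95911624]
z hist [(np.float64(0.163), 111), (np.float64(0.164), 562), (np.float64(0.165), 367), (np.float64(0.166), 92), (np.float64(0.167), 57), (np.float64(0.168), 61), (np.float64(0.169), 51), (np.float64(0.17), 58), (np.float64(0.171), 52), (np.float64(0.172), 64), (np.float64(0.173), 59), (np.float64(0.174), 54), (np.float64(0.175), 41), (np.float64(0.176), 28), (np.float64(0.177), 22)]
top z 0.16476924189645153 tool x range -0.013619636319684042 0.012609908612512984 y -0.010472563493869649 0.010499142630610607
rows [ 0.    0.   -1.06] [ 5.08 -3.9  -0.08] n 3.8
```

```bash
python3 -m creep '0 0 -1.06 5.1 -3.9 -.08 15;0 0 -1.06 5.1 -3.9 -.08 15;0 0 -1.06 5.1 -3.9 -.08 15;0 0 -1.06 5.1 -3.9 -.08 15;0 0 -1.06 5.1 -3.9 -.08 15;0 0 -1.06 5.1 -3.9 -.08 15;0 0 -1.06 5.1 -3.9 -.08 15'
python3 -c "
from h import *
plan([.5304,-.0278,.205],down(80))"
```

```text
time_s: 9.75
position: [0.5309, -0.0286, 0.2494]
tool_rot: [[0.175, 0.985, -0.001], [0.985, -0.175, 0.0], [-0.0, -0.001, -1.0]]
ft_force: [0.2, -0.4, -0.9]
grip_width: 0.0221
gripper_force: 39.4
rows [-0.01  0.   -0.01] [ 0.02 -0.02  1.48] n 0.9
```

```bash
python3 -m creep '0 0 0 .02 -.02 .9 15;0 0 0 .02 -.02 1.4 15;0 0 0 .02 -.02 1.48 15;0 0 0 .02 -.02 1.48 15;0 0 0 .02 -.02 1.48 15;0 0 0 .02 -.02 1.48 45;0 0 0 .02 -.02 1.48 45;0 0 0 .02 -.02 1.48 45;0 0 0 .02 -.02 .5 50;0 0 0 .02 -.02 -.5 50;0 0 0 .02 -.02 -.5 50;0 0 0 .02 -.02 -.5 50'
python3 w.py w6
python3 - <<'E'
from h import *
P=np.load('w6.npz')["P"];z=P[...,2]
for c in ([.4595,-.0155],[.5303,-.0283]):
    d=P[...,:2]-c;m=(np.hypot(d[...,0],d[...,1])<.0155)&(abs(z-.029)<.0025);print(m.sum(),np.median(z[m]),d[m].mean(0),d[m].min(0),d[m].max(0))
R=down(87.3);plan([.544,.17,.42],R)
E
python3 blk.py w6
```

```text
time_s: 10.95
position: [0.53, -0.0273, 0.2652]
tool_rot: [[0.175, 0.985, 0.001], [0.985, -0.175, -0.0], [-0.0, 0.001, -1.0]]
ft_force: [0.1, -0.0, -0.7]
grip_width: 0.0499
gripper_force: 0.0
cam [0.5417029  0.0427028  0.23512803] axis [-0.04853801 -0.27819065 -0.95929871]
676 0.029576586825171954 [0.00047771 0.00091734] [-0.01288838 -0.01266043] [0.01212596 0.01354935]
647 0.029576667585440197 [-0.0005128   0.00033734] [-0.01305657 -0.01400915] [0.0119144  0.01290564]
rows [-0.01 -0.   -0.92] [ 6.56 -0.69 -5.18] n 5.0
16017 0.03267642306833899 along [-0.06249434  0.06086931] across [-0.04165142  0.03791035]
edge at -0.05 [-0.0413  0.0377]
edge at -0.02 [-0.029   0.0378]
edge at 0.0 [-0.0408  0.0377]
edge at 0.03 [-0.0412  0.0377]
pocket pts -1 766 along [-0.0533 -0.0247] across [-0.0187  0.011 ]
pocket pts 1 817 along [0.0192 0.0514] across [-0.0186  0.0103]
```

Both nuts sit in their pockets (tops at 29.5 mm, off-centre by no more than 1 mm). Next I'll look at the cover.

```bash
python3 -c "
from h import *
plan([.545,.26,.40],down(87.3))"
```

```text
rows [-0.01 -0.   -0.92] [ 9.52 -1.18 -4.52] n 6.4
```

```bash
python3 -m creep '0 0 0 0 0 -2 50;0 0 -.92 9.5 -1.18 -4.5 50;0 0 -.92 9.5 -1.18 -4.5 50;0 0 -.92 9.5 -1.18 -4.5 50;0 0 -.92 9.5 -1.18 -4.5 50;0 0 -.92 9.5 -1.18 -4.5 50;0 0 -.92 9.5 -1.18 -4.5 50;0 0 -.92 9.5 -1.18 -4.5 50;0 0 -.92 9.5 -1.18 -4.5 50;0 0 -.92 9.5 -1.18 -4.5 50'
python3 w.py w7 cover
cat > cov.py <<'E'
from h import *
import sys
P=np.load(sys.argv[1]+'.npz')["P"];im=np.load(sys.argv[1]+'.npz')["im"].astype(int);x,y,z=P[...,0],P[...,1],P[...,2]
m=(abs(x-.545)<.1)&(abs(y-.25)<.09)&(z>.01)&(z<.12)
q=P[m];rng=np.random.default_rng(0);best=0
for i in range(600):
    a,b,c=q[rng.integers(len(q),size=3)];n=np.cross(b-a,c-a);l=np.linalg.norm(n)
    if l<1e-5: continue
    n/=l;n*=np.sign(n[2])
    if n[2]>.95 or n[2]<.75: continue
    w=abs((q-a)@n)<.0012
    if w.sum()>best: best=w.sum();bw=w
w=q[bw];c=w.mean(0);n=np.linalg.svd(w-c,full_matrices=False)[2][2];n*=np.sign(n[2])
h=(P-c)@n;yaw=np.degrees(np.arctan2(-n[1],-n[0]))
up=np.array([-n[0]*n[2],-n[1]*n[2],n[0]**2+n[1]**2]);up/=np.linalg.norm(up);al=np.cross(n,up)
print("n",n.round(4),"tilt",np.degrees(np.arccos(n[2])).round(2),"up yaw",yaw.round(2),best,"centroid",c.round(4))
A=(P-c)@up;B=(P-c)@al
k=m&(abs(h)<.002);print("plate h0; rect",cv2.minAreaRect((np.c_[A[k],B[k]]*1e3).astype(np.float32)))
hh,e=np.histogram(h[m],np.arange(-.03,.045,.002));print([(round(e[i],3),int(hh[i])) for i in range(len(hh)) if hh[i]>40])
k=m&(h>.027)&(h<.036);t=cv2.minAreaRect((np.c_[A[k],B[k]]*1e3).astype(np.float32));print("rib top",k.sum(),t,np.median(h[k]))
print("cover_grip world",(c+up*t[0][0]/1e3+al*t[0][1]/1e3+n*.015).round(4),"up",up.round(4),"al",al.round(4))
E
python3 cov.py w7
```

```text
time_s: 12.0
position: [0.5452, 0.2587, 0.3987]
tool_rot: [[0.048, 0.999, -0.003], [0.999, -0.048, -0.001], [-0.001, -0.002, -1.0]]
ft_force: [0.7, 0.7, 0.4]
grip_width: 0.0499
gripper_force: 0.0
cam [0.54765556 0.32971908 0.3685697 ] axis [-0.01598591 -0.28285799 -0.95902858]
cover 0.63 279 197 [0.544  0.2538 0.0743]
cover 0.56 96 237 [0.3272 0.2066 0.0394]
n [-0.0276 -0.5005  0.8653] tilt 30.09 up yaw 86.84 4831 centroid [0.5448 0.2467 0.0459]
plate h0; rect ((-5.797515869140625, 0.8788909912109375), (85.57832336425781, 148.10000610351562), 0.07255620509386063)
[(np.float64(-0.03), 43), (np.float64(-0.012), 128), (np.float64(-0.01), 1975), (np.float64(-0.008), 1603), (np.float64(-0.006), 216), (np.float64(-0.004), 202), (np.float64(-0.002), 2646), (np.float64(0.0), 2477), (np.float64(0.002), 168), (np.float64(0.028), 268), (np.float64(0.03), 168)]
rib top 451 ((-4.032732009887695, 0.34323978424072266), (13.771928787231445, 51.3383903503418), 89.57746887207031) 0.029794408200063145
cover_grip world [0.5438 0.2357 0.0569] up [0.0477 0.864  0.5013] al [-0.9985  0.0551  0.    ]
```

View pics/w7.png

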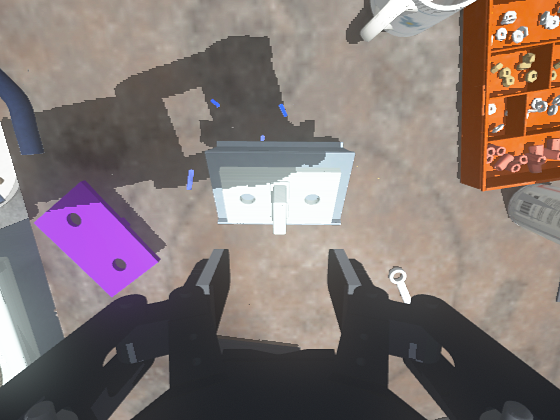

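View: the rib is at (280,208) on the silver plate, with the purple look-alike at (97,240) left alone. Next I'll approach square to the plate.

```bash
cat > cp.py <<'E'
from h import *
n=np.array([-.0270,-.5003,.8655]);n/=np.linalg.norm(n);up=np.array([-n[0]*n[2],-n[1]*n[2],n[0]**2+n[1]**2]);up/=np.linalg.norm(up)
R=np.c_[up,np.cross(-n,up),-n];g=np.array([.5438,.2357,.0569])
plan(g+n*.25,R);plan(g+n*.163,R)
E
python3 cp.py
```

```text
rows [-0.02  3.76  0.03] [-4.93 -0.03  4.2 ] n 3.9
rows [-0.02  3.76  0.03] [-3.48 -0.02  6.71] n 4.5
```

```bash
python3 -m creep '0 1.9 0 -2.5 0 1.5 50;-.02 3.76 .03 -4.93 -.03 3 50;-.02 3.76 .03 -4.93 -.03 4.2 50;-.02 3.76 .03 -4.93 -.03 4.2 50;-.02 3.76 .03 -4.93 -.03 4.2 50;-.02 3.76 .03 -4.93 -.03 4.2 50;-.02 3.76 .03 -4.93 -.03 4.2 50;-.02 3.76 .03 -4.93 -.03 4.2 50'
python3 cp.py
```

```text
time_s: 12.9
position: [0.5372, 0.1128, 0.2754]
tool_rot: [[0.041, 0.999, 0.029], [0.865, -0.05, 0.5], [0.501, 0.004, -0.866]]
ft_force: [0.2, 0.4, 0.4]
grip_width: 0.0504
gripper_force: 0.0
rows [0.01 0.   0.04] [-0.1  -0.    0.02] n 0.1
rows [0.01 0.   0.04] [-0.1  -0.01  2.92] n 1.8
```

```bash
python3 -m creep '0 0 .04 -.1 0 1 50;0 0 .04 -.1 0 2 50;0 0 .04 -.1 0 2.9 50;0 0 .04 -.1 0 2.9 50;0 0 .04 -.1 0 2.9 50'
python3 cp.py; python3 w.py w8; python3 cov.py w8
```

```text
time_s: 13.4
position: [0.5395, 0.1534, 0.1983]
tool_rot: [[0.047, 0.998, 0.027], [0.864, -0.055, 0.5], [0.501, -0.0, -0.865]]
ft_force: [0.3, -0.4, 0.6]
grip_width: 0.0502
gripper_force: 0.0
rows [ 0.   -0.   -0.01] [ 0.02 -0.   -2.88] n 1.7
rows [ 0.   -0.   -0.01] [ 0.02 -0.    0.02] n 0.0
cam [0.54288259 0.2301391  0.20828171] axis [ 0.01290759  0.23617215 -0.9716255 ]
n [-0.0268 -0.4992  0.8661] tilt 29.99 up yaw 86.93 19647 centroid [0.5449 0.2522 0.049 ]
plate h0; rect ((-12.297292709350586, 0.4093055725097656), (124.75128936767578, 84.0685806274414), 89.9040298461914)
[(np.float64(-0.01), 7541), (np.float64(-0.008), 7114), (np.float64(-0.006), 192), (np.float64(-0.004), 209), (np.float64(-0.002), 10964), (np.float64(0.0), 10293), (np.float64(0.002), 661), (np.float64(0.008), 58), (np.float64(0.01), 80), (np.float64(0.012), 117), (np.float64(0.014), 146), (np.float64(0.016), 170), (np.float64(0.018), 206), (np.float64(0.02), 205), (np.float64(0.022), 210), (np.float64(0.024), 241), (np.float64(0.026), 271), (np.float64(0.028), 2026), (np.float64(0.03), 1399), (np.float64(0.032), 211), (np.float64(0.034), 219), (np.float64(0.036), 230), (np.float64(0.038), 242), (np.float64(0.04), 203), (np.float64(0.042), 194)]
rib top 4007 ((-7.679928779602051, -1.3062667846679688), (49.240291595458984, 65.89909362792969), 31.53908348083496) 0.029908132808801426
cover_grip world [0.5455 0.238  0.0582] up [0.0464 0.8648 0.4999] al [-0.9986  0.0536  0.    ]
```

View pics/w8.png

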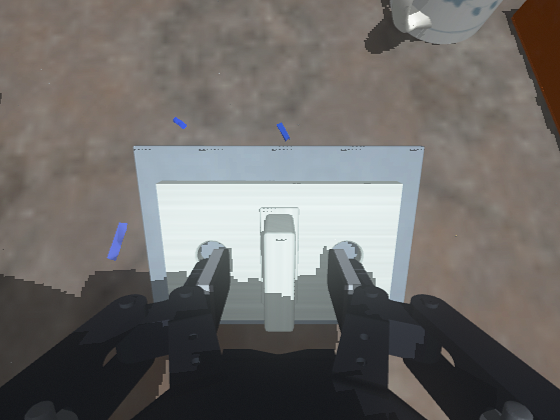

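The pads straddle the rib (column 279) symmetrically, so I'll grip and lift.

```bash
python3 -m creep '0 0 0 0 0 0 5;0 0 0 0 0 0 5;0 0 0 0 0 0 5;0 0 0 0 0 0 5;0 0 0 0 0 0 5;0 0 0 0 0 0 5;0 0 0 0 0 -.3 5;0 0 0 0 0 -1 5;0 0 0 0 0 -2 5;0 0 0 0 0 -3 5;0 0 0 0 0 -3 5;0 0 0 0 0 -3 5' 100
python3 w.py w9
cat > tp.py <<'E'
from h import *
import sys
s=env.observe();P=np.load(sys.argv[1]+'.npz')["P"];T=(P-s["position"])@np.array(s["tool_rot"])
m=(abs(T[...,0])<.07)&(abs(T[...,1])<.08)&(T[...,2]>.166)&(T[...,2]<.21);q=T[m]
h,e=np.histogram(q[:,2],np.arange(.166,.21,.001));zc=e[h.argmax()]
for i in range(3):
    k=abs(q[:,2]-zc)<.006 if i==0 else abs(q[:,2]-np.c_[q[:,:2],np.ones(len(q))]@a)<.0015
    a=np.linalg.lstsq(np.c_[q[k][:,:2],np.ones(k.sum())],q[k][:,2],rcond=None)[0]
print("plate top plane in tool: slopes deg",np.degrees(a[:2]).round(2),"z0",a[2].round(4))
w=q[k];X,Y=w[:,0],w[:,1]
print("rect",cv2.minAreaRect((w[:,:2]*1e3).astype(np.float32)),"x",np.percentile(X,[.2,99.8]).round(4),"y",np.percentile(Y,[.2,99.8]).round(4))
t=np.array([(c,X[abs(Y-c)<.002].max()) for c in np.arange(-.052,.053,.008)]);f=np.polyfit(t[:,0],t[:,1],1);print("front edge x",f[1].round(4),"yaw deg",np.degrees(f[0]).round(2))
for s0 in(-1,1):
    t=np.array([(c,(s0*Y[abs(X-c)<.002]).max()) for c in np.arange(.0,.037,.006) if (abs(X-c)<.002).sum()>5]);f=np.polyfit(t[:,0],t[:,1],1);print("side",s0,t[:,1].round(4),"slope",np.degrees(f[0]*s0).round(2))
E
python3 tp.py w9
```

```text
time_s: 14.65
position: [0.5366, 0.1076, 0.2751]
tool_rot: [[0.05, 0.998, 0.028], [0.864, -0.057, 0.5], [0.501, -0.001, -0.866]]
ft_force: [0.4, -0.2, -2.9]
grip_width: 0.0118
gripper_force: 98.2
cam [0.54019589 0.18433549 0.28508315] axis [ 0.01245695  0.23583435 -0.97171343]
plate top plane in tool: slopes deg [ 0.13 -0.06] z0 0.1786
rect ((7.874824523925781, -0.15760040283203125), (67.19863891601562, 124.64866638183594), 0.11009044200181961) x [-0.0239  0.0411] y [-0.0621  0.0616]
front edge x 0.0412 yaw deg -0.02
side -1 [0.0622 0.0625 0.0624 0.0624 0.0622 0.0624 0.0623] slope -0.02
side 1 [0.0622 0.0618 0.062  0.062  0.0616 0.0618 0.062 ] slope -0.26
```

View pics/w9.png

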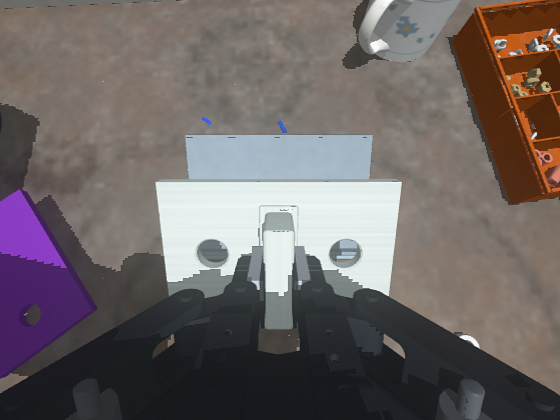

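The cover is held square (plate edges at columns 156–401); its centre is +1.2 mm in tool x. Next I'll carry it over the block.

```bash
python3 -c "
from h import *
plan([.495,-.0232,.28],down(79.8))"
```

```text
rows [-0.25 -3.75  0.85] [-3.75 -1.14 -2.39] n 3.6
```

```bash
python3 -m creep '0 0 0 -.5 0 -1 5;-.08 -1.2 .28 -1.4 -.4 -1.6 5;-.16 -2.4 .55 -2.4 -.8 -2.2 5;-.22 -3.3 .75 -3.2 -1 -2.39 5;-.25 -3.75 .85 -3.75 -1.14 -2.39 5;-.25 -3.75 .85 -3.75 -1.14 -2.39 5;-.25 -3.75 .85 -3.75 -1.14 -2.39 5;-.25 -3.75 .85 -3.75 -1.14 -2.39 5;-.25 -3.75 .85 -3.75 -1.14 -2.39 5;-.25 -3.75 .85 -3.75 -1.14 -2.39 5'
python3 -c "
from h import *
plan([.495,-.0232,.28],down(79.8));plan([.495,-.0232,.223],down(79.8))"
python3 w.py w10; python3 tp.py w10
```

```text
time_s: 15.7
position: [0.4953, -0.0229, 0.2809]
tool_rot: [[0.177, 0.984, 0.002], [0.984, -0.177, 0.001], [0.001, 0.002, -1.0]]
ft_force: [0.1, 0.5, -2.7]
grip_width: 0.0121
gripper_force: 98.0
rows [ 0.01 -0.01  0.  ] [-0.01 -0.01  0.03] n 0.0
rows [ 0.01 -0.01  0.  ] [-0.01 -0.01  1.93] n 1.2
cam [0.50722654 0.04707276 0.25094492] axis [-0.04819565 -0.27687609 -0.95969621]
plate top plane in tool: slopes deg [0.09 0.05] z0 0.1797
rect ((7.299930572509766, -0.759246826171875), (124.78340911865234, 67.22792053222656), 89.93545532226562) x [-0.0245  0.0407] y [-0.0625  0.0613]
front edge x 0.0408 yaw deg -0.01
side -1 [0.0629 0.0628 0.0625 0.0629 0.0629 0.0627 0.0628] slope -0.04
side 1 [0.0616 0.0616 0.0616 0.0614 0.0615 0.0614 0.0615] slope -0.27
```

```bash
python3 -m creep '.01 -.01 0 0 0 1 5;.01 -.01 0 0 0 1.8 5;.01 -.01 0 0 0 1.93 5;.01 -.01 0 0 0 1.93 5;.01 -.01 0 0 0 1.93 5;.01 -.01 0 0 0 1.93 5'
python3 -c "
from h import *
plan([.4952,-.023,.2195],down(79.8))"
python3 w.py w11
python3 - <<'E'
from h import *
P=np.load('w11.npz')["P"];im=np.load('w11.npz')["im"]
s=env.observe();T=(P-s["position"])@np.array(s["tool_rot"])
# lugs / block edges visible past plate (x>0.03 or |y|>0.06)
for lo,hi in((.170,.186),(.186,.197),(.197,.216)):
    m=(T[...,2]>lo)&(T[...,2]<hi)&(abs(T[...,0])<.06)&(abs(T[...,1])<.1);q=T[m]
    if len(q)>20: print(lo,len(q),"x",np.percentile(q[:,0],[1,99]).round(4),"y",np.percentile(q[:,1],[.5,99.5]).round(4))
E
for n in top scene; do :; done
```

```text
time_s: 16.35
position: [0.4956, -0.0233, 0.224]
tool_rot: [[0.178, 0.984, 0.002], [0.984, -0.178, -0.001], [-0.001, 0.002, -1.0]]
ft_force: [-0.0, 0.4, -1.9]
grip_width: 0.0119
gripper_force: 98.0
rows [ 0.02  0.01 -0.  ] [ 0.01 -0.02  0.15] n 0.1
cam [0.50752948 0.04659229 0.19395034] axis [-0.04809488 -0.27897248 -0.95909397]
0.17 20440 x [-0.0223  0.0405] y [-0.0621  0.061 ]
0.186 1934 x [-0.01    0.0415] y [-0.062   0.0597]
0.197 2859 x [-0.0216  0.0415] y [-0.0838  0.081 ]
```

View pics/w11.png

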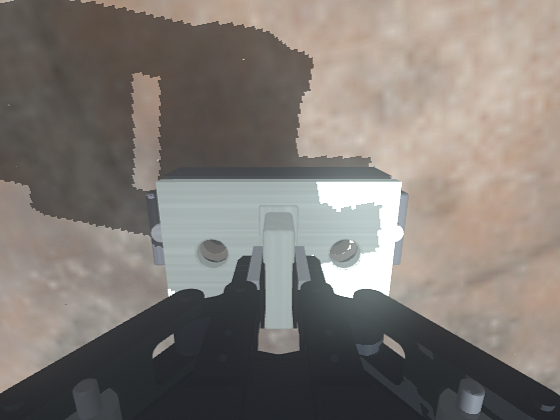

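The plate sits evenly over the block: the lugs show equally at columns 152 and 402, and the nuts are visible through the holes at (213,250) and (344,250). Now I'll lower it.

```bash
python3 -m creep '.02 .01 0 .02 -.02 .08 5;.02 .01 0 .02 -.02 .13 5;.02 .01 0 .02 -.02 .13 5;.02 .01 0 .02 -.02 .13 5'; python3 -m creep '0 0 0 0 0 .03 5;0 0 0 0 0 .05 5;0 0 0 0 0 .05 5'
```

```text
time_s: 16.8
position: [0.4948, -0.0225, 0.2204]
tool_rot: [[0.178, 0.984, -0.001], [0.984, -0.178, 0.001], [0.001, -0.001, -1.0]]
ft_force: [-4.7, 1.0, 12.7]
grip_width: 0.0121
gripper_force: 100.5
time_s: 17.1
position: [0.4946, -0.0224, 0.2204]
tool_rot: [[0.177, 0.984, -0.0], [0.984, -0.177, 0.0], [0.0, -0.0, -1.0]]
ft_force: [-10.8, 2.0, 30.3]
grip_width: 0.0122
gripper_force: 103.1
```

In contact, so I'll ease off, release and retreat upward.

```bash
python3 -m creep '0 0 0 0 0 -.06 5;0 0 0 0 0 -.06 5;0 0 0 0 0 -.06 20;0 0 0 0 0 -.06 30;0 0 0 0 0 -.06 35;0 0 0 0 0 -.06 35;0 0 0 0 0 -.06 35;0 0 0 0 0 -1 35;0 0 0 0 0 -2.2 35;0 0 0 0 0 -3.2 35;0 0 0 0 0 -3.2 35;0 0 0 0 0 -3.2 35'
python3 w.py w12
python3 - <<'E'
from h import *
P=np.load('w12.npz')["P"];im=np.load('w12.npz')["im"]
def rep(P,t):
    z=P[...,2];x,y=P[...,0],P[...,1]
    m=(abs(x-.495)<.1)&(abs(y+.02)<.075)&(z>.037)&(z<.046);q=P[m]
    A=np.c_[q[:,:2]-q[:,:2].mean(0),np.ones(len(q))];a=np.linalg.lstsq(A,q[:,2],rcond=None)[0]
    print(t,len(q),"slopes rad",a[:2].round(4),"z",a[2].round(4),cv2.minAreaRect((q[:,:2]*1e3).astype(np.float32)))
    u=np.array([np.cos(np.radians(-10.2)),np.sin(np.radians(-10.2))]);v=np.array([-u[1],u[0]]);d=q[:,:2]-[.496,-.02]
    print("along",np.percentile(d@u,[.5,99.5]).round(4),"across",np.percentile(d@v,[.5,99.5]).round(4))
rep(P,"wrist")
E
```

```text
time_s: 18.3
position: [0.4949, -0.0226, 0.3136]
tool_rot: [[0.178, 0.984, -0.002], [0.984, -0.178, 0.001], [0.001, -0.002, -1.0]]
ft_force: [0.1, 0.5, -0.6]
grip_width: 0.0352
gripper_force: 0.0
cam [0.50672549 0.04732887 0.28360304] axis [-0.05190532 -0.27681256 -0.95952105]
wrist 11796 slopes rad [-0.     -0.0002] z 0.0409 ((494.1114196777344, -21.938323974609375), (80.56636810302734, 124.51591491699219), 79.70746612548828)
along [-0.063  0.06 ] across [-0.0418  0.0379]
```

View pics/w12.png

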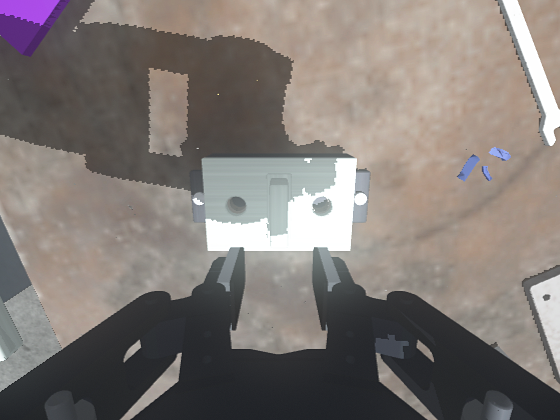

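The cover lies flat and level on the block (bolt holes at (236,205) and (321,205)), within about 1 mm of centre. The gripper is clear, so I'm handing in.

```bash
python3 -c "
from rig import job
print(job.close_job())"
```

```text
the job is handed in; nothing more can be done
None
```

Both nuts are in their pockets and the cover lies flat on the block, within about 1 mm of centre by the wrist camera; I handed the job in at about 18 s, and no verdict was returned.

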